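# Lay down a drive housing and ratchet the clamp shut

### The job

Tip the tall black housing over so that it lies on its back on the steel bed of the fixture, between the orange pad and the fixed jaw, then work the red-gripped ratchet wrench back and forth until the orange pad has been driven fully home and holds the housing against the fixed jaw. Then swing the wrench back to its parked position at the outer end of its swing, away from the bed, and once it is parked press the green button fully down and let it go. Do not press the red button, and leave the other things on the table where they are.

Things in the scene. Friction and masses are not known exactly. Their poses are not given: they have to be found in the camera images.
- fixture: Fixed clamping fixture: aluminium plate 300 x 310 x 12 mm; origin at its underside on the table, +x away from the robot, +y left, z up. Orange pad and blue carriage (right side of the bed) are lower than 70 mm; the wrench's axis is at x = 40, y = -165 mm; an end rail, top 52 mm, stands at x = 128 mm.
- housing: Loose black box, 60 mm deep (x) by 90 wide (y) by 160 tall (z), about 0.6 kg, blue panel with round boss on its front (-x). Origin: centre of its underside. Starts upright on the plate just before the bed's step, which blocks its bottom edge when its top is pushed in the fixture's +x; past about 25 degrees it falls by itself. Lying, its origin is near x = -60 mm of the fixture, top 82 mm high.
- wrench (a joint): Angle of the ratchet wrench (rad): 0 is parked at its outer stop, away from the bed; grows clockwise seen from above, toward the bed, to a stop at 1.4. Clockwise it drives the jaw once the pawl catches a tooth (up to 0.32 rad free motion; then 6 to 10 N at the grip); counter-clockwise it slips freely (about 1 N).
- wrench_grip (a point): Centre of the wrench's upright round red grip, 26 mm diameter, clear from 120 to 180 mm above the table, this point at 150 mm; 150 mm from the turning axis. A steel bar 20 mm wide, 102 to 116 mm high, joins it to a round head of 74 mm diameter. The wrench stays on the fixture and turns about the vertical axis only.
- wrench_axis (a point): Point on the wrench's vertical turning axis, 150 mm above the table (26 mm above the wrench head).
- jaw (a joint): Travel of the blue jaw carriage along the fixture's +y (m): 0 fully open, 0.038 fully home against its stop. 11 mm per rad of driven wrench motion. It is self-holding. The sprung orange pad meets the lying housing, when that is against the fixed jaw, at 0.032 and then its spring is pressed in as the carriage goes home.
- pad: Sprung orange pad in front of the carriage, 100 x 10 x 44 mm; its pressing face, at the body's y = 0, looks to the fixture's +y. Up to about 30 N.
- start_button_top (a point): Centre of the top of the round green push button, 32 mm diameter, sitting on a white box 85 x 85 x 45 mm; its top is about 64 mm above the table.
- start_button (a joint): Travel of the green button (m): 0 released, 0.006 fully down; springs back. Fully down takes 5 N.
- stop_button_top (a point): Centre of the top of the red push button, the same as the green one, on its own white box. To be left alone.
- stop_button (a joint): Travel of the red button (m), as the green one.
- oil_bottle: Loose yellow bottle, 56 mm diameter, 110 mm tall, origin at its underside. Bystander.
- screwdriver: Loose screwdriver lying on the table, some 200 mm long. Bystander.
- thread_jar: Loose white jar with blue lid, 64 mm diameter, 70 mm tall, origin at its underside. Bystander.
- collar: Loose aluminium collar, 72 mm outer diameter, 30 mm tall, origin at its underside. Bystander.
- spare_motor: Loose black square motor, 57 x 57 x 80 mm with a shaft up to 104 mm, origin at its underside. Bystander.
- bed_edge (a point): Middle of the steel bed's front top edge, 22 mm above the table: the bed is 10 mm thick on the 12 mm plate, so this edge is a 10 mm step. Fixture frame: bed x = -50 to 140, y = -87 to 79 mm; the dark fixed jaw stands on it at the left, its face at y = 57 mm, its top 72 mm above the table. Same axes as the fixture.

How it is judged:
By the outcome, as a careful person would: the job done as asked, in the order asked, and still so for the second after the job is handed in, with the robot touching nothing.
It also fails if it takes over 72 s, if anything falls off the work surface, if the arm or the gripper's body presses on something with over 40 N, if the wrist force passes 120 N, or if a joint passes its speed limit or range.

### The arm

A 6-joint arm with a two-finger parallel gripper is mounted at the origin on the work surface. World frame = base frame: x ahead of the robot, y to its left, z up, the work surface at z = 0. Lengths are in m, angles in rad, forces in N, time in s.
With the tool pointing down it reaches from about 0.35 to 0.775 m from the base axis. Payload 5.5 kg.
Tool frame: the origin (TCP) lies midway between the tips of the shut fingers; the grasp point (between the pads) lies 19 mm behind it; z points along the fingers, y is the direction in which the jaws open and shut (so a half turn about z gives the same grasp; the last joint's range is limited). The gripper opens to 85 mm and grips with 20 to 120 N. Pads are 22 mm wide; open, the fingers measure 114 mm over their backs; the gripper's body (76 mm by 85 mm) begins 54 mm behind the grasp point. The pads swing forward as they close: fully open they stand 13 mm farther back than shut.
Start: joints at [1.101, 0.313, 0.046, 1.304, 0, 1.431], TCP at [0.186, 0.544, 0.231] pointing down, gripper open.
Joint ranges: [-2.76, 2.76], [-0.86, 1.69], [-1.03, 1.26], [-2.2, 2.34], [-1.47, 1.5], [-3.14, 3.14]. Speed limits (rad/s): [2.57, 2.57, 3.14, 3.14, 3.14, 3.14].

### API

Orientations are given as a unit quaternion [w, x, y, z].
In Python, from workcell import env gives the robot as it stands.
- The arm moves only by the shell command python3 -m creep 'ROWS' [OPENING] [FORCE]. ROWS is JSON, a list of rows, each a list of 6 numbers: the shift along the tool's x, y, z in m, then the turn, a rotation vector about the tool's x, y, z in degrees. A call has exactly 8 rows; each row is the pose to reach, as a shift and turn from the pose commanded when the call began, along the tool's axes at that moment; what a row does not reach only later rows make up. A row lasts 1/10 s, in which the tool goes at most 50 mm and 8.59 degrees, less where a joint would pass 70% of its speed; a pose out of reach is approached as far as the arm can. A call with a gripper value outside its range is refused whole. OPENING is the finger opening in m, from 0 to 0.0854, set as the call begins (- or left out, the last holds). The fingers move at their own pace and stop on an object; FORCE is the grip in N (left out, the last holds). Time passes only in rows, so rows that repeat a pose let the fingers close, or fill a call up. It gives the time, the measured TCP pose, the force and the opening at its end, in the units of the state.
- env.get_state(): the state, without advancing time (a new reading comes with each control period).
- env.read_camera(name): name is "side" or "top" or "wrist"; returns (picture, depth): 400x640x3 uint8, blue, green, red; 400x640 float32, m along the optical axis (not along the pixel's ray), 0 where there is no reading.
- env.camera_params(name): a dict with "fx", "fy", "cx", "cy" (pixels), "position" and "orientation" of the camera in the world. Camera axes: x right, y up, looking along -z (the intrinsics and any distortion apply to the point x, -y, -z); pixel columns grow to the right and rows downward; lengths in m; the calibration is good to about 2 mm. A picture is of the moment at which its call begins: read the wrist's pose just before it. camera_params takes no time and is no camera call; for the wrist camera it gives the pose at the moment of the call.
- env.hand_in(): hands the job in, once; it reports no verdict.
The state is a dict: "clock": time; "joint_pos": joint angles; "qvel": joint speeds; "tau": joint torques, N m; "tcp_pos": TCP position; "orientation": TCP orientation; "wrist_force": force on the tool from outside, world axes, zero at the start; "ft_torque": the same for the moment, N m; "finger_gap": finger opening in m.
Only numpy, scipy, OpenCV 4.12 (cv2) and the standard library are available. Lean on these libraries where they do the work, as an engineer would, in place of code of your own. Each camera call takes 0.05 s, during which the arm holds its last target. There are 200 camera calls.

## Working session

There is one attempt and no reset: what is moved stays moved. The work goes in short steps, Python scripts to look and compute and a shell command to move; the robot and the scene stay as the last step left them, time stands still between calls to the robot, and variables do not carry over. Pictures are saved under pics/ and viewed, about 8 in all and at most 12, crops included, and the job is handed in when it is done.

```bash
ls; mkdir -p pics; python3 - <<'E'
from workcell import env
import cv2,numpy as np
s=env.get_state(); print({k:np.round(v,3) for k,v in s.items()})
for n in("top","side"):
    p=env.camera_params(n); print(n,p)
    im,d=env.read_camera(n); cv2.imwrite(f"pics/{n}0.png",im); np.save(f"pics/{n}0.npy",d)
E
```

```text
pics
{'clock': np.float64(0.0), 'joint_pos': array([ 1.101,  0.314,  0.045,  1.304, -0.   ,  1.431]), 'qvel': array([-0.   ,  0.001, -0.001, -0.   , -0.001,  0.001]), 'tau': array([ 1.0000e-03, -4.8062e+01,  2.9854e+01,  2.0000e-02,  0.0000e+00,
        0.0000e+00]), 'tcp_pos': array([0.186, 0.544, 0.23 ]), 'orientation': array([-0.   ,  0.164,  0.986, -0.001]), 'wrist_force': array([-0.19 ,  0.25 ,  1.056]), 'ft_torque': array([-0.03 ,  0.031, -0.018]), 'finger_gap': np.float64(0.086)}
top {'fx': 492.9439513706458, 'fy': 492.9439513706458, 'cx': 311.2713394873872, 'cy': 196.23913121876055, 'position': array([0.32910964, 0.01861716, 1.48805492]), 'orientation': array([-0.69665714, -0.04029807,  0.03743481,  0.71529262])}
side {'fx': 400.8327971120078, 'fy': 400.8327971120078, 'cx': 329.79228413554455, 'cy': 194.4195378005906, 'position': array([ 0.40156496, -1.00913729,  0.71895026]), 'orientation': array([ 0.86350656,  0.50304624, -0.01962038, -0.03026444])}
```

View pics/top0.png

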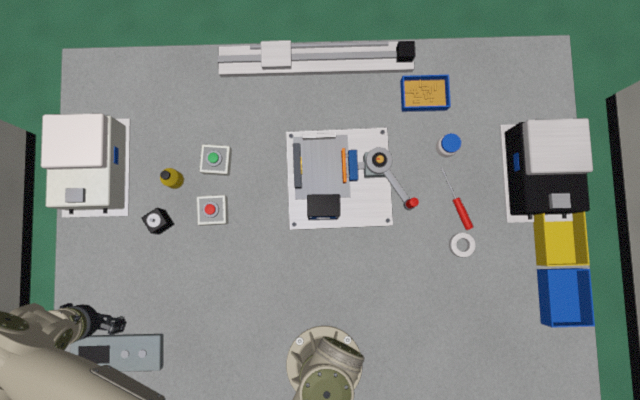

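View pics/side0.png

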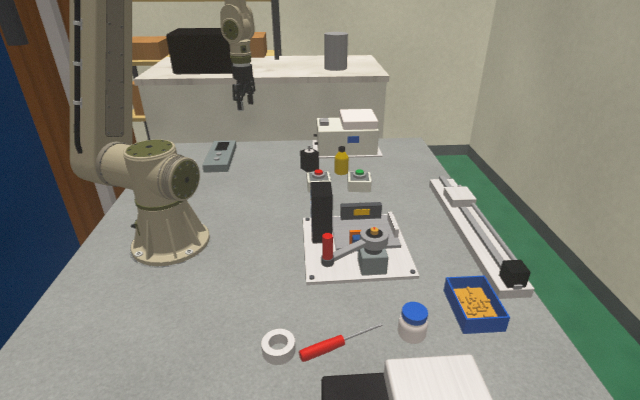

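The top view shows the housing top at about (323,206), the wrench head at (378,160), the red grip at (412,203), the green button at (213,158), the red button at (210,209), and the plate corners near (288,129), (388,128), (393,226) and (291,228). The side view agrees with this layout.

```bash
cat > h.py <<'E'
import numpy as np,cv2
from scipy.spatial.transform import Rotation as R
from workcell import env
def rot(q): return R.from_quat(np.r_[q[1:],q[0]])
def world(p,u,v,d):
    c=np.stack([(u-p['cx'])/p['fx']*d,-(v-p['cy'])/p['fy']*d,-d*np.ones_like(u*1.)],-1)
    return rot(p['orientation']).apply(c)+p['position']
def cloud(n,d):
    v,u=np.mgrid[:400,:640]; 
    return world(env.camera_params(n),u.ravel(),v.ravel(),d.ravel()).reshape(400,640,3)
def tool(target,s=None):
    "world target -> shift along the tool axes"
    s=s or env.get_state(); return rot(s['orientation']).inv().apply(np.array(target)-s['tcp_pos'])
E
python3 - <<'E'
from h import *
im=cv2.imread('pics/top0.png').astype(int);d=np.load('pics/top0.npy');W=cloud('top',d)
b,g,r=im[...,0],im[...,1],im[...,2];v,u=np.mgrid[:400,:640]
def rep(n,m):
    P=W[m&(d>0)]; print(n,m.sum(),np.round(np.median(P,0),4),'min',np.round(np.percentile(P,3,0),3),'max',np.round(np.percentile(P,97,0),3))
box=lambda a,b_,c,e:(u>=a)&(u<=b_)&(v>=c)&(v<=e)
rep('green',box(195,232,143,175)&(g>r+50)&(g>b+30))
rep('red',box(195,232,193,225)&(r>g+80))
rep('grip',box(400,422,193,212)&(r>g+80)&(W[...,2]>.16))
rep('head',box(360,395,145,175)&(W[...,2]>.1))
rep('houstop',box(300,350,185,225)&(W[...,2]>.155))
m=box(300,350,185,225)&(W[...,2]>.155)
P=W[m][:,:2].astype(np.float32);print(cv2.minAreaRect(P))
rep('orange',box(335,360,140,190)&(r>b+80)&(g>60))
rep('fixedjaw',box(285,305,135,195)&(W[...,2]>.06))
# plate
m=box(270,410,110,245)&(W[...,2]>.006)&(W[...,2]<.2)&(im.min(-1)>0)
m=cv2.morphologyEx(m.astype(np.uint8),cv2.MORPH_OPEN,np.ones((3,3)))>0
mm=m&(abs(W[...,2]-.012)<.006)
P=W[mm][:,:2].astype(np.float32);print('plate',cv2.minAreaRect(P),cv2.boxPoints(cv2.minAreaRect(P)))
E
```

```text
green 82 [0.6085 0.3078 0.0677] min [0.595 0.296 0.061] max [0.621 0.321 0.074]
red 83 [0.457  0.318  0.0675] min [0.445 0.305 0.062] max [0.471 0.33  0.074]
grip 75 [ 0.4507 -0.2476  0.18  ] min [ 0.441 -0.26   0.162] max [ 0.462 -0.239  0.185]
head 607 [ 0.5734 -0.1714  0.1243] min [ 0.54  -0.203  0.112] max [ 0.608 -0.137  0.137]
houstop 768 [ 0.4492 -0.011   0.1722] min [ 0.421 -0.052  0.167] max [0.478 0.032 0.177]
((0.404334157705307, -0.008978072553873062), (0.08890271186828613, 0.15180703997612), 88.53932189941406)
orange 123 [ 0.5751 -0.0744  0.0675] min [ 0.53  -0.08   0.046] max [ 0.623 -0.071  0.074]
fixedjaw 357 [0.58   0.0615 0.0724] min [0.516 0.051 0.064] max [0.64  0.072 0.078]
plate ((0.546477735042572, -0.06162308156490326), (0.30028486251831055, 0.3102174997329712), 0.8328849077224731) [[ 0.3940965   0.09128679]
 [ 0.39860582 -0.21889792]
 [ 0.698859   -0.21453296]
 [ 0.69434965  0.09565176]]
```

```bash
cat >> h.py <<'E'
def rows(targets,s=None):
    "targets: (x,y,z[,yaw of tool y deg]) world -> tool mm shifts, turn deg, tool pointing down"
    s=s or env.get_state(); Q=rot(s['orientation'])
    for t in targets:
        sh=tool(t[:3],s)*1000; out=np.round(sh,1)
        tv=''
        if len(t)>3:
            a=np.deg2rad(t[3]); y=np.array([np.cos(a),np.sin(a),0]); z=np.array([0,0,-1.]); x=np.cross(y,z)
            tv=np.round((Q.inv()*R.from_matrix(np.stack([x,y,z],1))).as_rotvec(degrees=True),1)
        print(t,out,tv)
E
python3 - <<'E'
from h import *
rows([(.40,.25,.25,90),(.37,-.01,.25,90)])
E
```

```text
(0.4, 0.25, 0.25, 90) [-297.5 -208.5  -19.2] [ -0.1  -0.  -18.9]
(0.37, -0.01, 0.25, 90) [-353.3 -464.2  -18.8] [ -0.1  -0.  -18.9]
```

```bash
python3 -m creep '[[-0.04,-0.028,-0.019,0,0,-3],[-0.08,-0.056,-0.019,0,0,-6],[-0.12,-0.084,-0.019,0,0,-9],[-0.16,-0.112,-0.019,0,0,-12],[-0.2,-0.14,-0.019,0,0,-15],[-0.24,-0.168,-0.019,0,0,-18],[-0.27,-0.19,-0.019,0,0,-19],[-0.297,-0.208,-0.019,0,0,-19]]' 0 30
python3 - <<'E'
from h import *
rows([(.37,-.01,.25,90),(.365,-.01,.14,90)])
E
```

```text
clock: 0.9
tcp_pos: [0.4005, 0.249, 0.2501]
orientation: [-0.0, -0.0, 1.0, -0.0]
wrist_force: [-0.4, 0.8, -0.8]
finger_gap: 0.0002
(0.37, -0.01, 0.25, 90) [ 3.07e+01 -2.59e+02  1.00e-01] [-0. -0.  0.]
(0.365, -0.01, 0.14, 90) [  35.7 -259.   110.1] [-0. -0.  0.]
```

```bash
python3 -m creep '[[0.006,-0.045,0,0,0,0],[0.012,-0.09,0,0,0,0],[0.018,-0.135,0,0,0,0],[0.024,-0.18,0,0,0,0],[0.031,-0.225,0,0,0,0],[0.036,-0.259,0.03,0,0,0],[0.036,-0.259,0.07,0,0,0],[0.036,-0.259,0.11,0,0,0]]' 
python3 -m creep '[[-0.01,0,0,0,0,0],[-0.02,0,0,0,0,0],[-0.03,0,0,0,0,0],[-0.036,0,0,0,0,0],[-0.042,0,0,0,0,0],[-0.048,0,0,0,0,0],[-0.054,0,0,0,0,0],[-0.06,0,0,0,0,0]]'
```

```text
clock: 1.7
tcp_pos: [0.3645, -0.0094, 0.1394]
orientation: [0.001, 0.001, 1.0, -0.0]
wrist_force: [0.1, -0.1, -0.8]
finger_gap: -0.0002
clock: 2.5
tcp_pos: [0.4246, -0.0078, 0.1404]
orientation: [-0.0, -0.001, 1.0, 0.0]
wrist_force: [-1.8, 0.1, 0.9]
finger_gap: 0.0002
```

```bash
python3 -m creep '[[-0.006,0,0,0,0,0],[-0.012,0,0,0,0,0],[-0.018,0,0,0,0,0],[-0.024,0,0,0,0,0],[-0.03,0,0,0,0,0],[-0.035,0,0,0,0,0],[-0.04,0,0,0,0,0],[-0.045,0,0,0,0,0]]' 
python3 -m creep '[[-0.006,0,0,0,0,0],[-0.012,0,0,0,0,0],[-0.018,0,0,0,0,0],[-0.018,0,0,0,0,0],[-0.01,0,-0.03,0,0,0],[0,0,-0.07,0,0,0],[0,0,-0.1,0,0,0],[0,0,-0.1,0,0,0]]'
python3 - <<'E'
from h import *
im,d=env.read_camera('top'); cv2.imwrite('pics/top1.png',cv2.resize(im[110:250,230:440],None,fx=3,fy=3)); np.save('pics/top1.npy',d)
im2,d2=env.read_camera('side');cv2.imwrite('pics/side1.png',cv2.resize(im2[150:300,260:440],None,fx=3,fy=3))
W=cloud('side',d2)
m=(W[...,2]>.074)&(W[...,2]<.09)&(W[...,0]>.45)&(W[...,0]<.66)&(W[...,1]>-.07)&(W[...,1]<.09)
P=W[m];print(len(P),np.round(np.percentile(P,[2,50,98],0),3))
E
```

```text
clock: 3.3
tcp_pos: [0.4698, -0.0078, 0.1403]
orientation: [0.0, -0.001, 1.0, 0.0]
wrist_force: [-0.9, -1.0, -0.4]
finger_gap: 0.0001
clock: 4.1
tcp_pos: [0.4714, -0.0082, 0.2447]
orientation: [0.004, -0.001, 1.0, -0.001]
wrist_force: [0.8, -1.1, 0.1]
finger_gap: -0.0
941 [[ 0.467 -0.053  0.075]
 [ 0.543 -0.016  0.081]
 [ 0.62   0.033  0.084]]
```

View pics/side1.png

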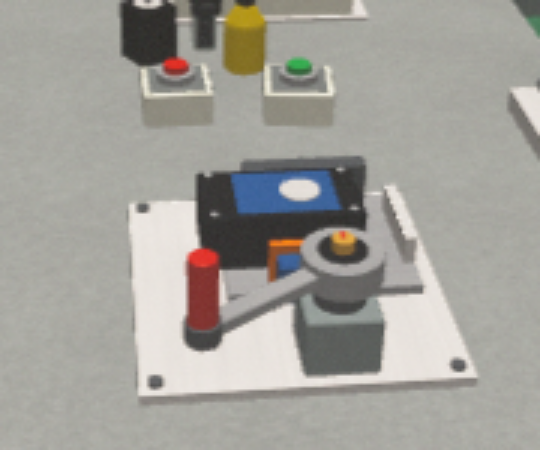

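The side crop shows the housing lying flat with its panel up, between the orange pad and the fixed jaw. Next I'll locate the grip and the wrench axis.

```bash
python3 - <<'E'
from h import *
from scipy.optimize import least_squares
im=cv2.imread('pics/top0.png').astype(int);d=np.load('pics/top0.npy');W=cloud('top',d)
v,u=np.mgrid[:400,:640];box=lambda a,b_,c,e:(u>=a)&(u<=b_)&(v>=c)&(v<=e)
m=box(358,398,140,180)&(W[...,2]>.119)&(W[...,2]<.132); P=W[m][:,:2].astype(np.float32)
print('head',len(P),cv2.minEnclosingCircle(P),np.percentile(P,[1,99],0),np.median(P,0))
m=box(400,422,193,212)&(im[...,2]>im[...,1]+80); Q=W[m&(W[...,2]>.173)]
print('grip top',len(Q),cv2.minEnclosingCircle(Q[:,:2].astype(np.float32)),Q.mean(0))
c=np.array([v[m].mean(),u[m].mean()]);print(c)
# side view
ims,ds=env.read_camera('side');ims=ims.astype(int);S=cloud('side',ds)
m=(ims[...,2]>ims[...,1]+80)&(S[...,2]>.12)&(S[...,2]<.19)&(S[...,0]>.4)&(S[...,0]<.5)&(S[...,1]<-.2)
Q=S[m];f=lambda p:np.hypot(Q[:,0]-p[0],Q[:,1]-p[1])-.013
r=least_squares(f,[.45,-.245],loss='soft_l1',f_scale=.002);print('grip side',len(Q),r.x,np.abs(r.fun).mean())
m=(S[...,2]>.119)&(S[...,2]<.132)&(np.hypot(S[...,0]-.573,S[...,1]+.171)<.05);P=S[m][:,:2].astype(np.float32)
print('head side',len(P),cv2.minEnclosingCircle(P),np.percentile(P,[1,99],0))
W1=cloud('top',np.load('pics/top1.npy'))
E
```

```text
head 495 ((0.5665284395217896, -0.17933033406734467), 0.050136249512434006) [[ 0.53667712 -0.20652164]
 [ 0.61141894 -0.13643234]] [ 0.57638204 -0.17055835]
grip top 65 ((0.4517250955104828, -0.2503841817378998), 0.012351250275969505) [ 0.45142105 -0.24987469  0.18031984]
[202.20454545 412.17045455]
grip side 60 [ 0.45723786 -0.24729706] 0.004069711979233088
head side 349 ((0.5771085619926453, -0.16901440918445587), 0.038910284638404846) [[ 0.54319961 -0.20527858]
 [ 0.61061479 -0.13576927]]
```

```bash
python3 - <<'E'
from h import *
rows([(.451,-.250,.25,122.8)])
E
```

```text
(0.451, -0.25, 0.25, 122.8) [  18.5 -242.2  -10.3] [  0.   -0.  -32.7]
```

```bash
python3 -m creep '[[0.003,-0.04,-0.01,0,0,-5],[0.006,-0.08,-0.01,0,0,-10],[0.009,-0.12,-0.01,0,0,-15],[0.012,-0.16,-0.01,0,0,-20],[0.015,-0.2,-0.01,0,0,-25],[0.0185,-0.23,-0.01,0,0,-30],[0.0185,-0.242,-0.01,0,0,-32.7],[0.0185,-0.242,-0.01,0,0,-32.7]]' 0.085 30
python3 - <<'E'
from h import *
rows([(.451,-.250,.132,122.8)])
im,d=env.read_camera('wrist');cv2.imwrite('pics/w1.png',im)
p=env.camera_params('wrist');W=cloud('wrist',d);b=im.astype(int)
m=(b[...,2]>b[...,1]+80)&(W[...,2]>.165)&(W[...,2]<.195);Q=W[m];print(m.sum(),Q.mean(0),cv2.minEnclosingCircle(Q[:,:2].astype(np.float32)))
E
```

```text
clock: 5.05
tcp_pos: [0.4504, -0.2511, 0.2481]
orientation: [-0.001, -0.281, 0.96, 0.001]
wrist_force: [0.1, 0.9, 0.0]
finger_gap: 0.0855
(0.451, -0.25, 0.132, 122.8) [ -1.3   0.3 116.1] [ 0.2 -0.1 -0.2]
778 [ 0.45226193 -0.24828632  0.17970544] ((0.45291754603385925, -0.2478724867105484), 0.012406595051288605)
```

View pics/w1.png

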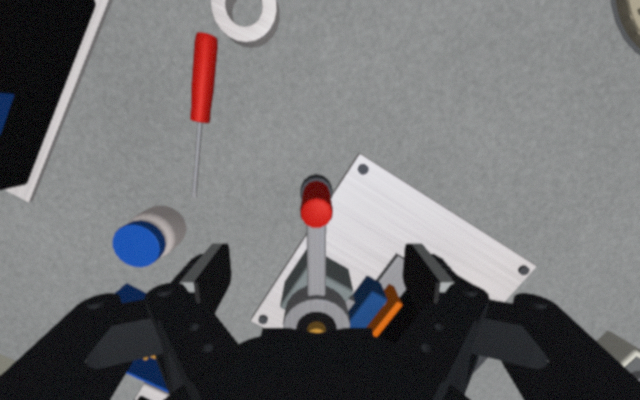

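Wrist view: the red grip top at (316,210) lies centred between the open fingers, and the bar runs straight. I'll descend and close.

```bash
python3 -m creep '[[-0.001,0.001,0.03,0,0,0],[-0.001,0.001,0.07,0,0,0],[-0.001,0.001,0.1,0,0,0],[-0.001,0.001,0.116,0,0,0],[-0.001,0.001,0.116,0,0,0],[-0.001,0.001,0.116,0,0,0],[-0.001,0.001,0.116,0,0,0],[-0.001,0.001,0.116,0,0,0]]' 
python3 -m creep '[[0,0,0,0,0,0],[0,0,0,0,0,0],[0,0,0,0,0,0],[0,0,0,0,0,0],[0,0,0,0,0,0],[0,0,0,0,0,0],[0,0,0,0,0,0],[0,0,0,0,0,0]]' 0.015 40
cat >> h.py <<'E'
def arc(total,r=.150,n=8,start=None):
    "rows along the wrench arc in the tool frame now; total>0 clockwise (deg)"
    s=env.get_state();Q=rot(s['orientation']);ax=np.array([.577,-.1692])
    g=s['tcp_pos'][:2]-ax;r0=np.hypot(*g);a0=np.degrees(np.arctan2(g[1],g[0]))
    print('r',round(r0,4),'angle',round(a0,1),'theta~',round((-147.4-a0)%360 if a0>0 else -147.4-a0,1))
    for k in range(1,n+1):
        a=np.deg2rad(a0-total*k/n);rr=r0
        sh=Q.inv().apply([ax[0]+rr*np.cos(a)-s['tcp_pos'][0],ax[1]+rr*np.sin(a)-s['tcp_pos'][1],0])
        print(np.round(sh[:2],4),'turn',round(total*k/n,1))
E
python3 -c "
from h import *
arc(40)"
```

```text
clock: 5.9
tcp_pos: [0.4524, -0.2488, 0.1356]
orientation: [0.001, -0.282, 0.959, -0.001]
wrist_force: [0.7, 0.4, 0.6]
finger_gap: 0.0847
clock: 6.7
tcp_pos: [0.4517, -0.2486, 0.1345]
orientation: [0.0, -0.282, 0.959, -0.0]
wrist_force: [-0.2, 0.1, 3.6]
finger_gap: 0.0251
r 0.1484 angle -147.6 theta~ 0.2
[-0.0007  0.0129] turn 5.0
[-0.0024  0.0257] turn 10.0
[-0.0053  0.0384] turn 15.0
[-0.0093  0.0507] turn 20.0
[-0.0144  0.0626] turn 25.0
[-0.0204  0.074 ] turn 30.0
[-0.0275  0.0849] turn 35.0
[-0.0354  0.0951] turn 40.0
```

```bash
python3 -m creep '[[-0.0007,0.013,0,0,0,5],[-0.0024,0.0257,0,0,0,10],[-0.0053,0.0384,0,0,0,15],[-0.0093,0.0507,0,0,0,20],[-0.0144,0.0626,0,0,0,25],[-0.0204,0.074,0,0,0,30],[-0.0275,0.0849,0,0,0,35],[-0.0354,0.0951,0,0,0,40]]' 
python3 -c "
from h import *
arc(38)"
```

```text
clock: 7.5
tcp_pos: [0.43, -0.1495, 0.1345]
orientation: [0.0, 0.064, 0.998, -0.001]
wrist_force: [2.4, -3.5, 0.7]
finger_gap: 0.0254
r 0.1483 angle 172.4 theta~ 40.2
[-0.0006  0.0123] turn 4.8
[-0.0021  0.0245] turn 9.5
[-0.0047  0.0365] turn 14.2
[-0.0083  0.0483] turn 19.0
[-0.0128  0.0597] turn 23.8
[-0.0183  0.0707] turn 28.5
[-0.0247  0.0812] turn 33.2
[-0.0319  0.0912] turn 38.0
```

```bash
python3 -m creep '[[-0.0006,0.0123,0,0,0,4.8],[-0.0021,0.0245,0,0,0,9.5],[-0.0047,0.0365,0,0,0,14.2],[-0.0083,0.0483,0,0,0,19],[-0.0128,0.0597,0,0,0,23.8],[-0.0183,0.0707,0,0,0,28.5],[-0.0247,0.0812,0,0,0,33.2],[-0.0319,0.0912,0,0,0,38]]' 
python3 -c "
from h import *
arc(-39)"
```

```text
clock: 8.3
tcp_pos: [0.4639, -0.0744, 0.134]
orientation: [-0.004, 0.388, 0.921, -0.019]
wrist_force: [-50.9, -79.0, 20.9]
finger_gap: 0.0247
r 0.1476 angle 140.0 theta~ 72.6
[-0.0018 -0.0124] turn -4.9
[-0.0046 -0.0246] turn -9.8
[-0.0085 -0.0366] turn -14.6
[-0.0133 -0.0481] turn -19.5
[-0.0192 -0.0593] turn -24.4
[-0.0259 -0.0698] turn -29.2
[-0.0335 -0.0798] turn -34.1
[-0.042  -0.0891] turn -39.0
```

```bash
python3 -m creep '[[-0.0006,-0.0125,0,0,0,-4.9],[-0.0022,-0.025,0,0,0,-9.8],[-0.0048,-0.0374,0,0,0,-14.6],[-0.0085,-0.0495,0,0,0,-19.5],[-0.0132,-0.0612,0,0,0,-24.4],[-0.0189,-0.0725,0,0,0,-29.2],[-0.0255,-0.0832,0,0,0,-34.1],[-0.0331,-0.0934,0,0,0,-39]]' 
python3 - <<'E'
from h import *
arc(-37)
im,d=env.read_camera('top'); cv2.imwrite('pics/top2.png',cv2.resize(im[110:250,230:440],None,fx=3.5,fy=3.5,interpolation=cv2.INTER_CUBIC))
W=cloud('top',d);b=im.astype(int);v,u=np.mgrid[:400,:640]
for n,w,bb in(('now',W,b),('start',cloud('top',np.load('pics/top0.npy')),cv2.imread('pics/top0.png').astype(int))):
    m=(u>320)&(u<365)&(v>135)&(v<195)&(bb[...,2]>bb[...,0]+80)&(bb[...,1]>60)
    print(n,m.sum(),u[m].mean(),np.percentile(u[m],[2,98]),np.round(np.percentile(w[m],[2,50,98],0),4)[:,:2])
E
```

```text
clock: 9.1
tcp_pos: [0.43, -0.1537, 0.1344]
orientation: [0.0, 0.053, 0.999, -0.001]
wrist_force: [2.0, -2.2, -1.3]
finger_gap: 0.0254
r 0.1479 angle 174.0 theta~ 38.6
[-0.0005 -0.0119] turn -4.6
[-0.002  -0.0238] turn -9.2
[-0.0044 -0.0355] turn -13.9
[-0.0077 -0.0469] turn -18.5
[-0.012  -0.0581] turn -23.1
[-0.0171 -0.0688] turn -27.8
[-0.0231 -0.0791] turn -32.4
[-0.0299 -0.0889] turn -37.0
now 117 339.4017094017094 [338. 341.] [[ 0.5296 -0.0669]
 [ 0.5756 -0.0622]
 [ 0.6238 -0.0585]]
start 123 343.609756097561 [342. 346.] [[ 0.529  -0.0799]
 [ 0.5751 -0.0744]
 [ 0.6243 -0.0705]]
```

View pics/top2.png

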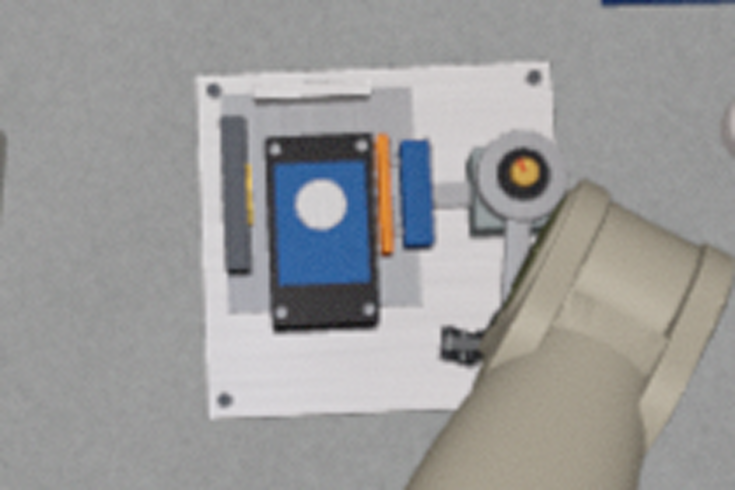

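The top crop shows the orange pad (crop x≈383) driven about 12 mm toward the housing. The stop came about 73° from the start, so the wrench may have started a few degrees off its outer stop. I'll return and then feel for the outer stop gently.

```bash
python3 -m creep '[[-0.0006,-0.0125,0,0,0,-4.9],[-0.0022,-0.025,0,0,0,-9.8],[-0.0048,-0.0374,0,0,0,-14.6],[-0.0085,-0.0495,0,0,0,-19.5],[-0.0132,-0.0612,0,0,0,-24.4],[-0.0189,-0.0725,0,0,0,-29.2],[-0.0255,-0.0832,0,0,0,-34.1],[-0.0331,-0.0934,0,0,0,-39]]' 
python3 -m creep '[[0,-0.0013,0,0,0,-0.5],[0,-0.0026,0,0,0,-1],[-0.0001,-0.004,0,0,0,-1.5],[-0.0001,-0.0053,0,0,0,-2],[-0.0002,-0.0066,0,0,0,-2.5],[-0.0002,-0.0078,0,0,0,-3],[-0.0002,-0.0078,0,0,0,-3],[-0.0002,-0.0078,0,0,0,-3]]'
python3 -c "
from h import *
arc(36)"
```

```text
clock: 9.95
tcp_pos: [0.4533, -0.2505, 0.1344]
orientation: [0.0, -0.283, 0.959, -0.001]
wrist_force: [2.1, -3.3, -0.9]
finger_gap: 0.0253
clock: 10.75
tcp_pos: [0.4565, -0.2555, 0.1345]
orientation: [-0.001, -0.307, 0.952, -0.001]
wrist_force: [-2.0, -6.0, 2.2]
finger_gap: 0.025
r 0.1483 angle -144.4 theta~ -3.0
[-0.0005  0.0116] turn 4.5
[-0.0019  0.0232] turn 9.0
[-0.0042  0.0346] turn 13.5
[-0.0073  0.0458] turn 18.0
[-0.0114  0.0567] turn 22.5
[-0.0163  0.0673] turn 27.0
[-0.022   0.0774] turn 31.5
[-0.0285  0.0871] turn 36.0
```

```bash
for i in 1 2; do python3 -m creep '[[-0.0005,0.0116,0,0,0,4.5],[-0.0019,0.0232,0,0,0,9],[-0.0042,0.0346,0,0,0,13.5],[-0.0073,0.0458,0,0,0,18],[-0.0114,0.0567,0,0,0,22.5],[-0.0163,0.0673,0,0,0,27],[-0.022,0.0774,0,0,0,31.5],[-0.0285,0.0871,0,0,0,36]]'; done
for i in 1 2; do python3 -m creep '[[-0.0005,-0.0116,0,0,0,-4.5],[-0.0019,-0.0232,0,0,0,-9],[-0.0042,-0.0346,0,0,0,-13.5],[-0.0073,-0.0458,0,0,0,-18],[-0.0114,-0.0567,0,0,0,-22.5],[-0.0163,-0.0673,0,0,0,-27],[-0.022,-0.0774,0,0,0,-31.5],[-0.0285,-0.0871,0,0,0,-36]]'; done
cat >> h.py <<'E'
def pad(name):
    im,d=env.read_camera('top');W=cloud('top',d);b=im.astype(int);v,u=np.mgrid[:400,:640]
    m=(u>310)&(u<365)&(v>135)&(v<195)&(b[...,2]>b[...,0]+80)&(b[...,1]>60)
    print('pad',m.sum(),u[m].mean(),np.median(W[m],0))
    m=(u>330)&(u<372)&(v>140)&(v<190)&(b[...,0]>b[...,2]+70)&(W[...,1]<np.median(W[m],0)[1])
    print('carriage',m.sum(),u[m].mean(),np.median(W[m],0)); cv2.imwrite(name,cv2.resize(im[110:250,230:440],None,fx=3.5,fy=3.5,interpolation=cv2.INTER_CUBIC))
E
python3 -c "
from h import *
pad('pics/t3.png'); arc(36,n=2)"
```

```text
clock: 11.55
tcp_pos: [0.4289, -0.1679, 0.1344]
orientation: [-0.0, 0.004, 1.0, -0.001]
wrist_force: [-0.3, -5.4, 0.3]
finger_gap: 0.0252
clock: 12.35
tcp_pos: [0.4575, -0.0805, 0.1344]
orientation: [-0.0, 0.312, 0.95, -0.001]
wrist_force: [-0.0, -6.6, 0.7]
finger_gap: 0.0249
clock: 13.15
tcp_pos: [0.4289, -0.1676, 0.1344]
orientation: [-0.0, 0.0, 1.0, 0.0]
wrist_force: [0.2, -1.3, 2.1]
finger_gap: 0.0249
clock: 13.95
tcp_pos: [0.4567, -0.2558, 0.1345]
orientation: [-0.001, -0.308, 0.951, -0.0]
wrist_force: [-4.4, -6.1, 2.7]
finger_gap: 0.0252
pad 116 336.2068965517241 [ 0.57335589 -0.05295415  0.06889049]
carriage 219 345.3744292237443 [ 0.57527321 -0.07980784  0.06610559]
r 0.1483 angle -143.5 theta~ -3.9
[-0.0069  0.0459] turn 18.0
[-0.0276  0.0874] turn 36.0
```

```bash
for i in 1 2; do python3 -m creep '[[-0.0005,0.0116,0,0,0,4.5],[-0.0019,0.0232,0,0,0,9],[-0.0042,0.0346,0,0,0,13.5],[-0.0073,0.0458,0,0,0,18],[-0.0114,0.0567,0,0,0,22.5],[-0.0163,0.0673,0,0,0,27],[-0.022,0.0774,0,0,0,31.5],[-0.0285,0.0871,0,0,0,36]]'; done
for i in 1 2; do python3 -m creep '[[-0.0005,-0.0116,0,0,0,-4.5],[-0.0019,-0.0232,0,0,0,-9],[-0.0042,-0.0346,0,0,0,-13.5],[-0.0073,-0.0458,0,0,0,-18],[-0.0114,-0.0567,0,0,0,-22.5],[-0.0163,-0.0673,0,0,0,-27],[-0.022,-0.0774,0,0,0,-31.5],[-0.0285,-0.0871,0,0,0,-36]]'; done
python3 -c "
from h import *
pad('pics/t4.png'); arc(20)"
```

```text
clock: 14.8
tcp_pos: [0.4289, -0.1679, 0.1344]
orientation: [-0.001, 0.004, 1.0, -0.001]
wrist_force: [-1.9, -6.4, 1.7]
finger_gap: 0.0251
clock: 15.6
tcp_pos: [0.4577, -0.0803, 0.1344]
orientation: [-0.001, 0.312, 0.95, -0.001]
wrist_force: [-1.6, -5.5, 3.7]
finger_gap: 0.025
clock: 16.4
tcp_pos: [0.4289, -0.1675, 0.1344]
orientation: [-0.001, 0.0, 1.0, 0.0]
wrist_force: [-1.8, -1.5, 3.4]
finger_gap: 0.0251
clock: 17.2
tcp_pos: [0.4568, -0.256, 0.1345]
orientation: [-0.002, -0.308, 0.951, -0.0]
wrist_force: [-6.3, -6.2, 4.2]
finger_gap: 0.025
pad 118 332.79661016949154 [ 0.57402848 -0.04246866  0.06994547]
carriage 226 341.88495575221236 [ 0.5754813  -0.06944785  0.06605695]
r 0.1483 angle -143.4 theta~ -4.0
[-0.0001  0.0065] turn 2.5
[-0.0004  0.0129] turn 5.0
[-0.0011  0.0194] turn 7.5
[-0.002   0.0258] turn 10.0
[-0.0032  0.0321] turn 12.5
[-0.0047  0.0384] turn 15.0
[-0.0064  0.0446] turn 17.5
[-0.0085  0.0508] turn 20.0
```

View pics/t4.png

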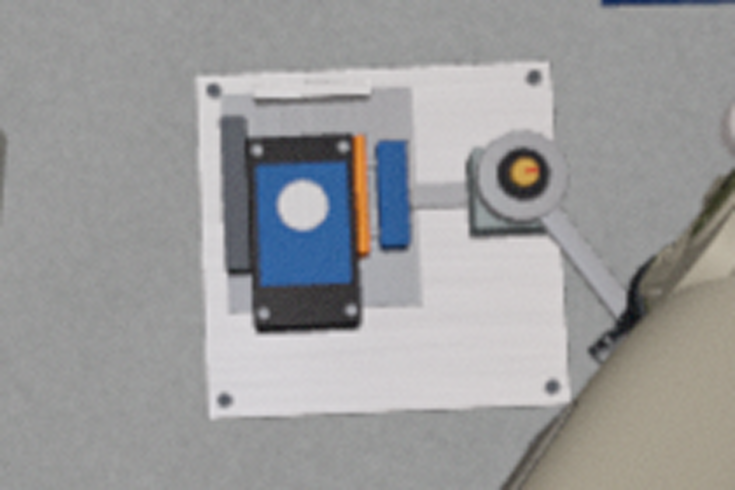

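Top crop: the housing is now against the fixed jaw (crop x≈247), the pad touches it (x≈361), and travel is about 31–32 mm. The last 6–7 mm goes in small steps, watching the force.

```bash
python3 -m creep '[[-0.0002,0.0091,0,0,0,3.5],[-0.0011,0.0181,0,0,0,7],[-0.0025,0.0271,0,0,0,10.5],[-0.0044,0.0359,0,0,0,14],[-0.0069,0.0446,0,0,0,17.5],[-0.0099,0.0532,0,0,0,21],[-0.0134,0.0616,0,0,0,24.5],[-0.0174,0.0697,0,0,0,28]]'
python3 -m creep '[[0,0.0026,0,0,0,1],[-0.0001,0.0052,0,0,0,2],[-0.0002,0.0078,0,0,0,3],[-0.0003,0.0104,0,0,0,4],[-0.0005,0.0129,0,0,0,5],[-0.0008,0.0155,0,0,0,6],[-0.0008,0.0155,0,0,0,6],[-0.0008,0.0155,0,0,0,6]]'
python3 -c "
from h import *
pad('pics/t5.png')"
```

```text
clock: 18.05
tcp_pos: [0.4302, -0.1889, 0.1344]
orientation: [-0.002, -0.066, 0.998, -0.001]
wrist_force: [-3.4, -7.8, 2.6]
finger_gap: 0.0252
clock: 18.85
tcp_pos: [0.4289, -0.1733, 0.1344]
orientation: [-0.002, -0.015, 1.0, -0.001]
wrist_force: [-5.2, -6.7, 5.0]
finger_gap: 0.0249
pad 115 332.75652173913045 [ 0.5760302  -0.04248803  0.06999517]
carriage 228 340.9824561403509 [ 0.57601817 -0.06692105  0.06615748]
```

```bash
for i in 1 2; do python3 -m creep '[[0,0.0026,0,0,0,1],[-0.0001,0.0052,0,0,0,2],[-0.0002,0.0078,0,0,0,3],[-0.0003,0.0104,0,0,0,4],[-0.0005,0.0129,0,0,0,5],[-0.0008,0.0155,0,0,0,6],[-0.0008,0.0155,0,0,0,6],[-0.0008,0.0155,0,0,0,6]]'; done
python3 -c "
from h import *
pad('pics/t6.png')"
```

```text
clock: 19.7
tcp_pos: [0.4292, -0.1576, 0.1344]
orientation: [-0.002, 0.037, 0.999, -0.001]
wrist_force: [-5.7, -5.8, 4.5]
finger_gap: 0.0254
clock: 20.5
tcp_pos: [0.4312, -0.1421, 0.1344]
orientation: [-0.001, 0.089, 0.996, -0.001]
wrist_force: [-5.7, -5.1, 4.8]
finger_gap: 0.0254
pad 117 332.77777777777777 [ 0.57690796 -0.04275526  0.06932533]
carriage 219 340.3835616438356 [ 0.57517857 -0.06504559  0.06603051]
```

```bash
python3 -m creep '[[0,0.0013,0,0,0,0.5],[0,0.0026,0,0,0,1],[0,0.0039,0,0,0,1.5],[-0.0001,0.0052,0,0,0,2],[-0.0001,0.0065,0,0,0,2.5],[-0.0002,0.0078,0,0,0,3],[-0.0002,0.0078,0,0,0,3],[-0.0002,0.0078,0,0,0,3]]'
```

```text
clock: 21.35
tcp_pos: [0.4327, -0.1345, 0.1344]
orientation: [-0.001, 0.115, 0.993, -0.001]
wrist_force: [-5.6, -6.6, 5.0]
finger_gap: 0.0247
```

```bash
for i in 1 2; do python3 -m creep '[[0,0.0013,0,0,0,0.5],[0,0.0026,0,0,0,1],[0,0.0039,0,0,0,1.5],[-0.0001,0.0052,0,0,0,2],[-0.0001,0.0065,0,0,0,2.5],[-0.0002,0.0078,0,0,0,3],[-0.0002,0.0078,0,0,0,3],[-0.0002,0.0078,0,0,0,3]]'|grep -v orient; done
```

```text
clock: 22.15
tcp_pos: [0.4347, -0.127, 0.1344]
wrist_force: [-4.4, -6.3, 5.1]
finger_gap: 0.0249
clock: 22.95
tcp_pos: [0.437, -0.1198, 0.1344]
wrist_force: [-5.6, -6.6, 4.9]
finger_gap: 0.0249
```

```bash
for i in 1 2; do python3 -m creep '[[0,0.0013,0,0,0,0.5],[0,0.0026,0,0,0,1],[0,0.0039,0,0,0,1.5],[-0.0001,0.0052,0,0,0,2],[-0.0001,0.0065,0,0,0,2.5],[-0.0002,0.0078,0,0,0,3],[-0.0002,0.0078,0,0,0,3],[-0.0002,0.0078,0,0,0,3]]'|grep -v orient; done;python3 -c "
from h import *
pad('pics/t7.png')"
```

```text
clock: 23.75
tcp_pos: [0.4397, -0.1128, 0.1344]
wrist_force: [-5.5, -8.8, 5.4]
finger_gap: 0.0251
clock: 24.55
tcp_pos: [0.4426, -0.1061, 0.1344]
wrist_force: [-6.7, -10.7, 5.1]
finger_gap: 0.0252
pad 125 332.904 [ 0.57602414 -0.04329685  0.06959956]
carriage 228 339.9166666666667 [ 0.57594305 -0.06358747  0.06662327]
```

```bash
for i in 1 2; do python3 -m creep '[[0,0.0013,0,0,0,0.5],[0,0.0026,0,0,0,1],[0,0.0039,0,0,0,1.5],[-0.0001,0.0052,0,0,0,2],[-0.0001,0.0065,0,0,0,2.5],[-0.0002,0.0078,0,0,0,3],[-0.0002,0.0078,0,0,0,3],[-0.0002,0.0078,0,0,0,3]]'|grep -v orient; done
```

```text
clock: 25.4
tcp_pos: [0.4469, -0.0975, 0.1344]
wrist_force: [-4.0, -3.7, 6.2]
finger_gap: 0.0249
clock: 26.2
tcp_pos: [0.4506, -0.091, 0.1344]
wrist_force: [-4.7, -4.0, 5.3]
finger_gap: 0.0252
```

```bash
python3 -c "
from h import *
pad('pics/t8.png')"
```

```text
pad 125 332.904 [ 0.57559407 -0.04320109  0.06945138]
carriage 230 339.9130434782609 [ 0.57611408 -0.06371347  0.06591563]
```

View pics/t8.png

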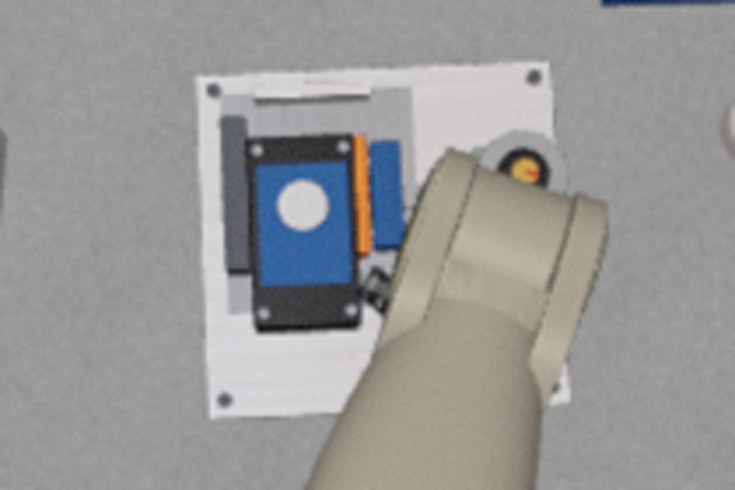

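```bash
python3 - <<'E'
from h import *
b=cv2.imread('pics/top0.png').astype(int);W=cloud('top',np.load('pics/top0.npy'));v,u=np.mgrid[:400,:640]
m=(u>330)&(u<372)&(v>140)&(v<190)&(b[...,0]>b[...,2]+70)&(W[...,1]<-.0744)
print(m.sum(),u[m].mean(),np.median(W[m],0))
E
python3 -m creep '[[0,0.0013,0,0,0,0.5],[0,0.0026,0,0,0,1],[0,0.0039,0,0,0,1.5],[-0.0001,0.0052,0,0,0,2],[-0.0001,0.0065,0,0,0,2.5],[-0.0002,0.0078,0,0,0,3],[-0.0002,0.0078,0,0,0,3],[-0.0002,0.0078,0,0,0,3]]'|grep -v orient
```

```text
223 352.7130044843049 [ 0.5775308  -0.10110345  0.06593939]
clock: 27.05
tcp_pos: [0.4548, -0.0844, 0.1344]
wrist_force: [-4.4, -4.4, 5.6]
finger_gap: 0.0251
```

```bash
for i in 1 2; do python3 -m creep '[[-0.0005,-0.0116,0,0,0,-4.5],[-0.0019,-0.0232,0,0,0,-9],[-0.0042,-0.0346,0,0,0,-13.5],[-0.0073,-0.0458,0,0,0,-18],[-0.0114,-0.0567,0,0,0,-22.5],[-0.0163,-0.0673,0,0,0,-27],[-0.022,-0.0774,0,0,0,-31.5],[-0.0285,-0.0871,0,0,0,-36]]'|grep -v orient; done
python3 -m creep '[[0,0.0052,0,0,0,2],[-0.0003,0.0104,0,0,0,4],[-0.0008,0.0155,0,0,0,6],[-0.0014,0.0207,0,0,0,8],[-0.0014,0.0207,0,0,0,8],[-0.0014,0.0207,0,0,0,8],[-0.0014,0.0207,0,0,0,8],[-0.0014,0.0207,0,0,0,8]]'|grep -v orient
python3 -c "
from h import *
pad('pics/t9.png')"
```

```text
clock: 27.85
tcp_pos: [0.429, -0.1724, 0.1344]
wrist_force: [-5.6, -3.0, 6.7]
finger_gap: 0.0251
clock: 28.65
tcp_pos: [0.4599, -0.2603, 0.1345]
wrist_force: [-9.2, -7.1, 4.7]
finger_gap: 0.025
clock: 29.45
tcp_pos: [0.4483, -0.2427, 0.1345]
wrist_force: [-8.7, -7.9, 4.2]
finger_gap: 0.0251
pad 125 332.904 [ 0.57621006 -0.04303444  0.06838443]
carriage 225 339.92 [ 0.57576151 -0.06375849  0.06647646]
```

```bash
for i in 1 2 3; do python3 -m creep '[[0,0.0013,0,0,0,0.5],[0,0.0026,0,0,0,1],[0,0.0039,0,0,0,1.5],[-0.0001,0.0052,0,0,0,2],[-0.0001,0.0065,0,0,0,2.5],[-0.0002,0.0078,0,0,0,3],[-0.0003,0.0104,0,0,0,4],[-0.0003,0.0104,0,0,0,4]]'|grep -E 'tcp|force'; done
```

```text
tcp_pos: [0.4436, -0.2338, 0.1345]
wrist_force: [-8.3, -9.5, 2.7]
tcp_pos: [0.4395, -0.2244, 0.1344]
wrist_force: [-8.1, -10.5, 3.7]
tcp_pos: [0.4359, -0.2146, 0.1344]
wrist_force: [-7.7, -10.0, 3.8]
```

```bash
for i in 1 2; do python3 -m creep '[[0,0.0026,0,0,0,1],[-0.0001,0.0052,0,0,0,2],[-0.0002,0.0078,0,0,0,3],[-0.0003,0.0104,0,0,0,4],[-0.0005,0.0129,0,0,0,5],[-0.0008,0.0155,0,0,0,6],[-0.0008,0.0155,0,0,0,6],[-0.0008,0.0155,0,0,0,6]]'|grep -E 'tcp|force'; done; python3 -c "
from h import *
pad('pics/t10.png')"
```

```text
tcp_pos: [0.4322, -0.2005, 0.1344]
wrist_force: [-8.3, -13.4, 1.9]
tcp_pos: [0.4295, -0.1829, 0.1344]
wrist_force: [-7.6, -5.7, 5.8]
pad 125 332.904 [ 0.57623673 -0.04290447  0.06926804]
carriage 227 339.91189427312776 [ 0.57548838 -0.06376575  0.06661738]
```

The force now climbs to about 13 N and then drops (the ratchet clicks over), and the carriage no longer moves. Scaled to pad contact at 32 mm, the carriage is at about 38 mm, which is home. Now I'll park the wrench.

```bash
python3 -m creep '[[-0.0003,-0.0098,0,0,0,-3.8],[-0.0013,-0.0194,0,0,0,-7.5],[-0.0028,-0.0289,0,0,0,-11.2],[-0.0051,-0.0384,0,0,0,-15],[-0.0079,-0.0477,0,0,0,-18.8],[-0.0113,-0.0568,0,0,0,-22.5],[-0.0153,-0.0656,0,0,0,-26.2],[-0.0199,-0.0742,0,0,0,-30]]'|grep -E 'tcp|force'
for i in 1 2 3; do python3 -m creep '[[0,-0.0007,0,0,0,-0.25],[0,-0.0013,0,0,0,-0.5],[0,-0.002,0,0,0,-0.75],[0,-0.0026,0,0,0,-1],[0,-0.0033,0,0,0,-1.25],[0,-0.0039,0,0,0,-1.5],[0,-0.0039,0,0,0,-1.5],[0,-0.0039,0,0,0,-1.5]]'|grep -E 'tcp|force'; done
```

```text
tcp_pos: [0.4567, -0.2559, 0.1344]
wrist_force: [-8.1, -6.9, 5.0]
tcp_pos: [0.459, -0.2591, 0.1345]
wrist_force: [-9.0, -8.3, 3.8]
tcp_pos: [0.4615, -0.2622, 0.1345]
wrist_force: [-7.9, -8.8, 4.2]
tcp_pos: [0.464, -0.2653, 0.1345]
wrist_force: [-7.9, -8.6, 4.3]
```

```bash
for i in 1 2; do python3 -m creep '[[0,-0.0007,0,0,0,-0.25],[0,-0.0013,0,0,0,-0.5],[0,-0.002,0,0,0,-0.75],[0,-0.0026,0,0,0,-1],[0,-0.0033,0,0,0,-1.25],[0,-0.0039,0,0,0,-1.5],[0,-0.0039,0,0,0,-1.5],[0,-0.0039,0,0,0,-1.5]]'|grep -E 'tcp|force'; done
```

```text
tcp_pos: [0.4659, -0.2675, 0.1345]
wrist_force: [-10.8, -6.1, 6.3]
tcp_pos: [0.4661, -0.2672, 0.1342]
wrist_force: [-16.6, 2.1, 12.9]
```

The outer stop is found: the TCP stalls and the force swings about 10 N. I'll release and rise.

```bash
python3 -m creep '[[0,0,0,0,0,0],[0,0,0,0,0,0],[0,0,0,0,0,0],[0,0,0,0,0,0],[0,0,0,0,0,0],[0,0,-0.02,0,0,0],[0,0,-0.06,0,0,0],[0,0,-0.12,0,0,0]]' 0.07|grep -E 'tcp|force|gap'
python3 - <<'E'
from h import *
rows([(.47,-.1,.27,90),(.47,.0,.27,90),(.6085,.308,.27,90)])
im,d=env.read_camera('wrist');W=cloud('wrist',d);b=im.astype(int)
m=(b[...,2]>b[...,1]+80)&(W[...,2]>.165)&(W[...,2]<.195);Q=W[m];print(m.sum(),cv2.minEnclosingCircle(Q[:,:2].astype(np.float32)))
E
```

```text
tcp_pos: [0.4698, -0.2688, 0.2434]
wrist_force: [1.3, -0.4, 0.7]
finger_gap: 0.0699
(0.47, -0.1, 0.27, 90) [-115.9  122.9  -26. ] [ 0.3 -0.1 43.3]
(0.47, 0.0, 0.27, 90) [-184.5  195.6  -25.7] [ 0.3 -0.1 43.3]
(0.6085, 0.308, 0.27, 90) [-496.5  324.8  -25.2] [ 0.3 -0.1 43.3]
834 ((0.4701586067676544, -0.2699283957481384), 0.012316565960645676)
```

```bash
python3 - <<'E'
from h import *
s=env.get_state();print(s['clock'],np.round(s['joint_pos'],2),s['tcp_pos'])
rows([(.4695,-.2695,.135)])
im,d=env.read_camera('top');b=im.astype(int);W=cloud('top',d)
b0=cv2.imread('pics/top0.png').astype(int);W0=cloud('top',np.load('pics/top0.npy'))
ims,d=env.read_camera('side');S=cloud('side',d);bs=ims.astype(int)
for n,b,w in(('top0',b0,W0),('top',b,W),('side',bs,S)):
    m=(b[...,2]>b[...,1]+80)&(w[...,2]>.17)&(w[...,2]<.19)&(abs(w[...,0]-.46)<.04)&(abs(w[...,1]+.26)<.04);Q=w[m]
    print(n,m.sum(),Q.mean(0) if len(Q) else '')
E
```

```text
39.2 [-0.67  0.24  0.    1.32  0.   -1.42] [ 0.47302425 -0.27126422  0.25366559]
(0.4695, -0.2695, 0.135) [  1.6   4.9 118.6] 
top0 68 [ 0.4513636  -0.24952256  0.17995896]
top 10 [ 0.47076978 -0.26146136  0.17954577]
side 65 [ 0.46529164 -0.27011303  0.17814676]
```

```bash
python3 - <<'E'
from h import *
for i in range(2):
    p=env.camera_params('wrist');im,d=env.read_camera('wrist');W=cloud('wrist',d);b=im.astype(int)
    m=(b[...,2]>b[...,1]+80)&(W[...,2]>.165)&(W[...,2]<.195);Q=W[m];print(m.sum(),cv2.minEnclosingCircle(Q[:,:2].astype(np.float32)))
print(env.get_state()['tcp_pos'],env.get_state()['clock'])
E
```

```text
796 ((0.46496689319610596, -0.2658076882362366), 0.01244570966809988)
802 ((0.46509382128715515, -0.2664962708950043), 0.012292811647057533)
[ 0.47102836 -0.26980379  0.24410075] 39.4
```

```bash
python3 - <<'E'
from h import *
rows([(.4655,-.2665,.137)])
E
```

```text
(0.4655, -0.2665, 0.137) [  1.8   6.2 107.1]
```

```bash
python3 -m creep '[[0.0018,0.006,0.04,0,0,0],[0.0018,0.006,0.08,0,0,0],[0.0018,0.006,0.107,0,0,0],[0.0018,0.006,0.107,0,0,0],[0.0018,0,0.107,0,0,0],[0.0018,-0.006,0.107,0,0,0],[0.0018,-0.011,0.107,0,0,0],[0.0018,-0.014,0.107,0,0,0]]' |grep -E 'tcp|force|gap'
python3 -m creep '[[0,-0.001,0,0,0,0],[0,-0.002,0,0,0,0],[0,-0.003,0,0,0,0],[0,-0.004,0,0,0,0],[0,-0.005,0,0,0,0],[0,-0.006,0,0,0,0],[0,-0.007,0,0,0,0],[0,-0.007,0,0,0,0]]' |grep -E 'tcp|force|gap'
```

```text
tcp_pos: [0.4805, -0.2824, 0.1386]
wrist_force: [0.1, 0.5, -0.3]
finger_gap: 0.0704
tcp_pos: [0.4812, -0.2833, 0.137]
wrist_force: [-8.3, 7.3, 7.7]
finger_gap: 0.0705
```

Outward pushing is blocked with an 11 N tangential reaction, so the wrench is against its outer stop. I'll retreat and go to the green button.

```bash
python3 -m creep '[[0,0.008,0,0,0,0],[0,0.018,0,0,0,0],[0,0.026,0,0,0,0],[0,0.026,0,0,0,0],[0,0.026,-0.04,0,0,0],[0,0.026,-0.085,0,0,0],[0,0.026,-0.13,0,0,0],[0,0.026,-0.13,0,0,0]]' |grep -E 'tcp|force|gap'
python3 - <<'E'
from h import *
print(env.get_state()['clock'])
rows([(.49,.05,.27,90),(.6085,.308,.27,90)])
E
```

```text
tcp_pos: [0.4689, -0.2695, 0.2742]
wrist_force: [0.9, -1.0, -0.2]
finger_gap: 0.0702
41.8
(0.49, 0.05, 0.27, 90) [-234.5  218.1    2. ] [-0.6  0.4 43.3]
(0.6085, 0.308, 0.27, 90) [-497.7  324.6    1.2] [-0.6  0.4 43.3]
```

```bash
python3 -m creep '[[-0.03,0.027,0,0,0,5.4],[-0.059,0.055,0,0,0,10.8],[-0.088,0.082,0,0,0,16.2],[-0.117,0.109,0,0,0,21.6],[-0.147,0.136,0,0,0,27],[-0.176,0.164,0,0,0,32.4],[-0.205,0.191,0,0,0,37.8],[-0.234,0.218,0,0,0,43.3]]' 0 |grep -E 'tcp|force|gap'
python3 -m creep '[[-0.015,0.032,0,0,0,0],[-0.03,0.064,0,0,0,0],[-0.044,0.097,0,0,0,0],[-0.059,0.129,0,0,0,0],[-0.074,0.161,0,0,0,0],[-0.089,0.194,0,0,0,0],[-0.104,0.226,0,0,0,0],[-0.118,0.258,0,0,0,0]]'|grep -E 'tcp|force|gap'
python3 - <<'E'
from h import *
im,d=env.read_camera('wrist')
im,d=env.read_camera('wrist');W=cloud('wrist',d);b=im.astype(int)
m=(b[...,1]>b[...,2]+50)&(b[...,1]>b[...,0]+30)&(W[...,2]>.05)&(W[...,2]<.08);Q=W[m];print(m.sum(),Q.mean(0),cv2.minEnclosingCircle(Q[:,:2].astype(np.float32)))
c=Q.mean(0);print(env.get_state()['clock'],env.get_state()['orientation'])
rows([(c[0],c[1],.08,90),(c[0],c[1],.056,90)])
E
```

```text
tcp_pos: [0.487, 0.0533, 0.2671]
wrist_force: [0.7, -1.0, 0.3]
finger_gap: -0.0002
tcp_pos: [0.6057, 0.3112, 0.2666]
wrist_force: [0.7, 0.2, 1.0]
finger_gap: -0.0001
500 [0.60798856 0.30892473 0.06719087] ((0.6083981990814209, 0.3087594211101532), 0.015129677020013332)
43.5 [-5.95219848e-04 -1.80228539e-03  9.99998159e-01  2.82977421e-04]
(np.float64(0.6079885616177458), np.float64(0.3089247322625588), 0.08, 90) [ -2.3  -4.6 184.6] [ 0.  -0.1  0.2]
(np.float64(0.6079885616177458), np.float64(0.3089247322625588), 0.056, 90) [ -2.3  -4.6 208.6] [ 0.  -0.1  0.2]
```

```bash
python3 -m creep '[[-0.002,-0.0045,0.04,0,0,0],[-0.002,-0.0045,0.08,0,0,0],[-0.002,-0.0045,0.12,0,0,0],[-0.002,-0.0045,0.16,0,0,0],[-0.002,-0.0045,0.18,0,0,0],[-0.002,-0.0045,0.192,0,0,0],[-0.002,-0.0045,0.192,0,0,0],[-0.002,-0.0045,0.192,0,0,0]]'|grep -E 'tcp|force'
python3 -m creep '[[0,0,0.003,0,0,0],[0,0,0.005,0,0,0],[0,0,0.007,0,0,0],[0,0,0.009,0,0,0],[0,0,0.011,0,0,0],[0,0,0.013,0,0,0],[0,0,0.014,0,0,0],[0,0,0.014,0,0,0]]'|grep -E 'tcp|force'
```

```text
tcp_pos: [0.6077, 0.3053, 0.0765]
wrist_force: [-0.1, 0.6, 0.8]
tcp_pos: [0.6073, 0.3054, 0.0617]
wrist_force: [-1.2, 0.0, 4.6]
```

```bash
python3 -m creep '[[0,0.002,0.001,0,0,0],[0,0.002,0.002,0,0,0],[0,0.002,0.003,0,0,0],[0,0.002,0.004,0,0,0],[0,0.002,0.005,0,0,0],[0,0.002,0.006,0,0,0],[0,0.002,0.006,0,0,0],[0,0.002,0.006,0,0,0]]'|grep -E 'tcp|force'
```

```text
tcp_pos: [0.6074, 0.3057, 0.0611]
wrist_force: [-9.5, -8.7, 31.7]
```

The button is bottomed: 32 N with no further travel. I'll release and check.

```bash
python3 -m creep '[[0,0,-0.006,0,0,0],[0,0,-0.02,0,0,0],[0,0,-0.05,0,0,0],[0,0,-0.09,0,0,0],[0,0,-0.13,0,0,0],[0,0,-0.17,0,0,0],[0,0,-0.18,0,0,0],[0,0,-0.18,0,0,0]]'|grep -E 'tcp|force'
python3 - <<'E'
from h import *
im,d=env.read_camera('top');cv2.imwrite('pics/end_top.png',im[20:270]);np.save('pics/te.npy',d)
pad('pics/t11.png')
W=cloud('top',d);b=im.astype(int);im0=cv2.imread('pics/top0.png').astype(int)
m=(b[...,2]>b[...,1]+80)&(W[...,2]>.165)&(W[...,2]<.195)&(abs(W[...,1]+.26)<.05);print('grip',m.sum(),W[m].mean(0))
im,d=env.read_camera('side');cv2.imwrite('pics/end_side.png',im[120:370,240:500]);print(env.get_state()['clock'])
W=cloud('wrist',env.read_camera('wrist')[1])
E
```

```text
tcp_pos: [0.6079, 0.3078, 0.2376]
wrist_force: [-0.3, 0.1, -1.1]
pad 125 332.904 [ 0.5755856  -0.04302564  0.06936164]
carriage 227 339.87224669603523 [ 0.57546052 -0.06367209  0.0663869 ]
grip 72 [ 0.4642479  -0.26640148  0.17894646]
46.85
```

View pics/end_top.png

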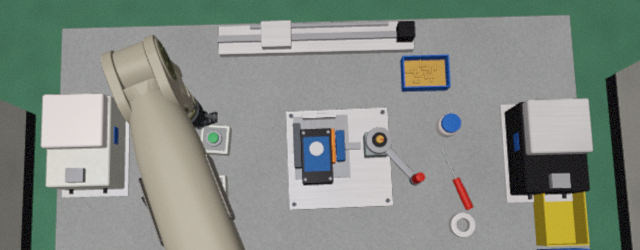

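View pics/end_side.png

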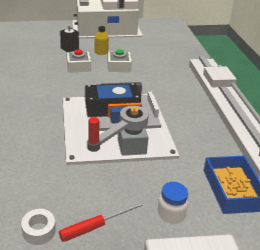

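Both end views look right: the housing is clamped, the wrench is out at (418,178), the green button is up, and the bystanders are where they were. Handing in.

```bash
python3 -c "
from workcell import env
print(env.hand_in())"
```

```text
the job is handed in; nothing more can be done
None
```

I did the whole job in the order asked and handed it in at about 47 s, with the robot touching nothing.

**Housing:** I tipped it over with shut fingers. The last views show it lying panel-up, held between the orange pad and the fixed jaw.

**Jaw:** I worked the wrench through four driving strokes, plus one extra to check. At the end the wrench clicked over at about 13 N with no more carriage movement. The camera reads 37 to 37.5 mm of travel, which comes to about 38 mm when scaled to the pad meeting the housing at 32 mm. So "fully home" rests on that clicking plus the scaled reading.

**Wrench:** It is parked against its outer stop. A second outward push was blocked with an 11 N reaction.

**Green button:** I pressed it until it bottomed at about 32 N, then let it go. It is back up in the last views. I did not press the red button, and the bystanders look unmoved.

**What went wrong:** The wrench began about 8° off its outer stop, so my first stroke ran into the inner stop. The wrist force read about 96 N when that call ended. That is under the 120 N limit, but I did not see the peak in between. One parking check by the wrist camera was about 4 mm off because the hand was still moving; I repeated it once the arm had nearly settled.

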